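# Stand the slumped binder back into the row

### The arm

A 6-joint arm with a two-finger parallel gripper is mounted at the origin on the work surface. World frame = base frame: x ahead of the robot, y to its left, z up, the work surface at z = 0. Lengths are in m, angles in rad, forces in N, time in s.
With the tool pointing down it reaches from about 0.275 to 0.775 m from the base axis. Payload 14.6 kg.
Tool frame: the origin (TCP) lies midway between the tips of the shut fingers; the grasp point (between the pads) lies 19 mm behind it; z points along the fingers, y is the line along which they close (so a half turn about z gives the same grasp; the last joint's range is limited). The gripper opens to 85 mm and grips with 20 to 120 N. Pads are 22 mm wide; open, the fingers measure 114 mm over their backs; the gripper's body (76 mm by 85 mm) begins 54 mm behind the grasp point. The pads swing forward as they close: fully open they stand 13 mm farther back than shut.
Start: joints at [-1.419, 0.263, -0.048, 1.259, 0, 1.415], TCP at [0.159, -0.5, 0.231] pointing down, gripper open.
Joint ranges: [-2.65, 2.65], [-0.89, 1.7], [-1.18, 1.37], [-2.13, 2.11], [-1.35, 1.29], [-3.14, 3.14]. Speed limits (rad/s): [1.89, 1.89, 2.57, 2.79, 3.14, 3.14].

### API

Orientations are given as a rotation vector (axis times angle).
In Python, from plant import ctrl gives the robot as it stands.
- The arm moves only by the tool drive_tool, never from a script. Its argument "targets" is one flat list of numbers, 7 for each row, row after row: the closure, from -1 (fully open) to 1 (shut), then the shift along the tool's x, y, z in mm, then the turn, a rotation vector about the tool's x, y, z in degrees. In form: [hand, x, y, z, ax, ay, az, hand, x, y, z, ax, ay, az, ...]. A call has 1 to 20 rows; each row shifts and turns the commanded pose from where the row before left it, along the tool's axes as they then stand; what a row does not reach is not made up. A row lasts 1/12 s, in which the tool goes at most 41.7 mm and 7.16 degrees, less where a joint would pass 70% of its speed; a pose out of reach is approached as far as the arm can. A call with a gripper value outside its range is refused whole. The fingers move at their own pace and stop on an object; "force" is the grip in N (left out, the last holds). Time passes only in rows, so rows that do not move let the fingers close. It gives the time, the measured TCP pose, the force, the opening and the grip force at its end, in the units of the state.
- ctrl.read_state(): the state, without advancing time (a new reading comes with each control period).
- ctrl.get_image(name): name is "scene" or "top" or "wrist"; returns the picture (400x640x3 uint8, red, green, blue); there is no depth.
- ctrl.camera_model(name): a dict with "fx", "fy", "cx", "cy" (pixels), "world_from_camera" (4x4, takes a point from camera to world coordinates); the wrist camera has in their place "T_tool_cam" (4x4, takes a point from camera to tool coordinates, whose origin is the TCP and whose axes are the flange's). Camera axes: x right, y down, z forward; pixel columns grow to the right and rows downward; lengths in m; the calibration is good to about 2 mm. A picture is of the moment at which its call begins: read the wrist's pose just before it. camera_model takes no time and is no camera call.
- ctrl.sign_off(): hands the job in; it is judged then, once.
Trained networks look in the newest picture that a camera, given by its name, has taken for a name from the list of things; names that differ only in an ending like _2 or _b are one class to them, and where a whole thing is asked for, a point or a joint stands for the part that bears it (a point fixed in the world has none). Each returns a list of dicts, best first, with "p" (0 to 1); they miss things now and then, are a little off and sometimes report something else, mostly with a low value. They report only what shows in the picture. A call takes as long as a camera call.
- ctrl.outline_of(camera, query): "region" (400x640 bool, what is visible of it) and "pixel" ([column, row] in pixels, amid what is visible of it).
The state is a dict: "t": time; "joints": joint angles; "joint_vel": joint speeds; "tau": joint torques, N m; "eef_pos": TCP position; "ee_rot": TCP orientation; "force": force on the tool from outside, world axes, zero at the start; "moment": the same for the moment, N m; "grip_width": finger opening in m; "gripper_force": force on a finger pad.
Only numpy, scipy, OpenCV 4.12 (cv2) and the standard library are available. Lean on these libraries where they do the work, as an engineer would, in place of code of your own. Each camera call takes 0.05 s, during which the arm holds its last target. There are 200 camera calls.

### The job

The green binder has slumped over against the receipt printer and its spine sticks out of the row. With your fingertips push it back up until it stands upright beside the other binders, then push its spine in until it is flush with theirs. Only push it, never lift it, and leave the other binders and the small things around as they are.

Things in the scene. Friction and masses are not known exactly. Their poses are not given: they have to be found in the camera images.
- binder_green: Green A5 ring binder, stiff, spine to the robot, 42 mm wide (y), 185 deep (x), 215 high (z), 0.5 kg; origin: centre of underside, x from spine to open page edge. It leans 25 to 30 degrees about its lower +y edge, +y cover on the printer's edge; below 11 degrees it rocks upright by itself. Spine 20 to 45 mm nearer the robot than the others'. Loose, mass +-30 percent.
- green_top_edge (a point): Middle of the green binder's top edge on its +y side (the side it leans to): local (0, +21, +215) mm. This corner is what overhangs the printer and what a finger coming from the printer's side meets first.
- green_spine (a point): Point on the outer face of the green binder's spine, on its centre line, 60 mm above its underside: local (-92.5, 0, +60) mm.
- binder_red: Red binder of the same make, upright, loose, in the row on the -y side of the green one: 42 mm wide (y), 185 deep (x), 215 high (z), 0.5 kg; origin: centre of underside, x from spine to open page edge. The three stand 1 mm apart in any order, spines flush; stood up, the green one comes to rest about 8 mm or less from the nearest.
- binder_grey: Grey binder, same size, frame and row as the red one, upright, loose.
- binder_white: White binder, same size, frame and row as the red one, upright, loose.
- printer: White receipt printer, 190 mm (x) by 140 mm (y), flat top 118 mm high, fixed to the counter; origin at the centre of its underside. Its x axis points away from the robot, parallel to the upright binders' depth, and its y axis runs along the row; the row lies on its -y side, about 60 mm clear of it at counter level. At the -y end of the row stands a fixed white analyser, 260 by 200 mm, 204 mm high.
- kit_box: Blue and white test kit carton lying flat, 120 by 85 by 30 mm, loose; at the left. Origin under its centre.
- stain_bottle: Amber stain bottle, 38 mm across, 85 mm high, loose; at the right, in front of the analyser. Origin under its centre.
- slide_box: Yellow slide box lying flat, 90 by 175 by 31 mm, loose; at the right. Origin under its centre.
- timer: White lab timer lying flat, 62 by 72 by 20 mm, loose; at the left, by the printer. Origin under its centre. Farther left stands a fixed microscope, 400 mm high.

How it is judged:
On the way, in this order (a step that is already met when the one before it is completed fails the run):
1. the green binder stands upright beside its neighbour (angle between binder_green's own z axis and vertical below 0.05 rad and (y of binder_green in the frame of binder_red between 0.036 and 0.057 m or y of binder_green in the frame of binder_grey between 0.036 and 0.057 m or y of binder_green in the frame of binder_white between 0.036 and 0.057 m)), for 0.3 s.
2. its spine is flush with the row (all of step 1 and x of binder_green in the frame of binder_grey between -0.008 and 0.008 m), for 0.3 s.
At the end, for the whole second after the job is handed in: The green binder stands at rest upright (within 3 degrees) on the counter, within 15 mm of the next binder, turned no more than 6 degrees from the row, its spine flush with the others to 8 mm; the other binders still stand upright (all of step 2 and angle between the x axis of binder_green and the x axis of binder_grey, either way round below 0.1 rad and height (world z) of binder_green below 0.004 m and linear speed of binder_green below 0.02 m/s and angle between each of binder_red, binder_grey, binder_white's own z axis and vertical below 0.05 rad); the robot touches nothing.
It fails at once if the green binder is lifted off the counter (height (world z) of binder_green above 0.03 m).
It fails at once if the green binder is laid flat or knocked right over (angle between binder_green's own z axis and vertical above 0.9 rad).
It fails at once if another binder is tipped or pushed out of its place (more than 20 mm) (angle between any of binder_red, binder_grey, binder_white's own z axis and vertical above 0.2 rad or distance of any of binder_red, binder_grey, binder_white from where it was at the start of the episode above 0.02 m).
It fails at once if a small thing around is moved more than 20 mm (distance of any of kit_box, stain_bottle, slide_box, timer from where it was at the start of the episode above 0.02 m).
It also fails if it takes over 45 s, if anything falls off the work surface, if the arm or the gripper's body presses on something with over 40 N, if the wrist force passes 120 N, or if a joint passes its speed limit or range.

## Working session

There is one attempt and no reset: what is moved stays moved. The work goes in short steps, Python scripts to look and compute and a tool call to move; the robot and the scene stay as the last step left them, time stands still between calls to the robot, and variables do not carry over. Pictures are saved under pics/ and viewed, at most 10 in all, crops included, and the job is handed in when it is done.

Besides the shell and the picture viewer there is one more tool, called after "Request:" by a JSON object that holds its "fn" and its "kwargs", one argument or row to a line. drive_tool: Moves the arm, as the interface text tells. Its arguments: {"type":"object","properties":{"targets":{"type":"array","items":{"type":"number"}},"force":{"type":"number"}},"required":["targets"]}

```bash
mkdir -p pics; ls; cat > h.py <<'E'
import numpy as np, cv2
from scipy.spatial.transform import Rotation as R
from plant import ctrl
def save(cam,fn):
    im=ctrl.get_image(cam); cv2.imwrite('pics/'+fn,im[:,:,::-1]); return im
def ray(cam,px):
    m=ctrl.camera_model(cam); T=np.array(m["world_from_camera"])
    d=T[:3,:3]@np.array([(px[0]-m["cx"])/m["fx"],(px[1]-m["cy"])/m["fy"],1.])
    return T[:3,3],d
def onz(cam,px,z):
    o,d=ray(cam,px); return o+d*(z-o[2])/d[2]
def proj(cam,P):
    m=ctrl.camera_model(cam); T=np.linalg.inv(np.array(m["world_from_camera"]))
    p=(np.atleast_2d(P)@T[:3,:3].T)+T[:3,3]
    return np.c_[p[:,0]/p[:,2]*m["fx"]+m["cx"],p[:,1]/p[:,2]*m["fy"]+m["cy"]]
E
python3 - <<'E'
from h import *
save('scene','s0.png'); save('top','t0.png')
for c in('scene','top'):
    m=ctrl.camera_model(c); print(c,m['fx'],np.round(m['world_from_camera'],3).tolist())
    for q in ['binder_green','binder_red','binder_grey','binder_white','printer','timer','green_top_edge','green_spine']:
        for r in ctrl.outline_of(c,q)[:1]:
            ys,xs=np.nonzero(r['region']); print(q,round(r['p'],2),r['pixel'],xs.min(),xs.max(),ys.min(),ys.max())
s=ctrl.read_state(); print(s['t'],s['eef_pos'],s['ee_rot'],s['joints'])
E
```

```text
pics
scene 509.91967597179485 [[-0.832, 0.39, -0.395, 1.087], [0.554, 0.607, -0.569, 0.758], [0.018, -0.692, -0.721, 1.131], [0.0, 0.0, 0.0, 1.0]]
binder_green 0.86 [301.4, 218.3] 255 337 193 251
binder_red 0.79 [261.7, 205.4] 228 297 164 254
binder_grey 0.85 [232.1, 169.5] 211 275 149 227
binder_white 0.66 [239.7, 180.5] 219 285 156 236
printer 0.83 [309.1, 264.7] 262 354 223 316
timer 0.73 [362.5, 370.7] 348 376 353 386
green_spine 0.69 [296.4, 223.1] 257 337 194 251
top 405.8664304640767 [[-0.005, -0.987, 0.163, 0.366], [-1.0, 0.005, -0.002, 0.002], [0.002, -0.163, -0.987, 1.198], [0.0, 0.0, 0.0, 1.0]]
binder_green 0.71 [321.3, 167.9] 298 350 122 203
binder_red 0.86 [358.5, 157.0] 348 376 110 193
binder_grey 0.58 [398.5, 148.5] 382 411 106 191
binder_white 0.82 [383.7, 148.4] 369 395 109 193
printer 0.63 [280.8, 162.4] 261 311 125 201
timer 0.94 [195.7, 155.7] 182 212 144 172
green_top_edge 0.75 [324.9, 168.0] 298 350 124 204
green_spine 0.61 [321.5, 165.7] 298 350 123 203
0.9 [ 0.15854608 -0.50049401  0.23129189] [3.10468787e+00 4.79982863e-01 9.95164569e-06] [-1.41930958e+00  2.63082066e-01 -4.82882916e-02  1.25940464e+00
  6.37596359e-06  1.41551294e+00]
```

```bash
python3 - <<'E'
import cv2
a=cv2.imread('pics/t0.png')[80:260,150:450]; cv2.imwrite('pics/t0c.png',cv2.resize(a,(800,480),interpolation=cv2.INTER_CUBIC))
E
```

```text
(no output)
```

View pics/t0c.png

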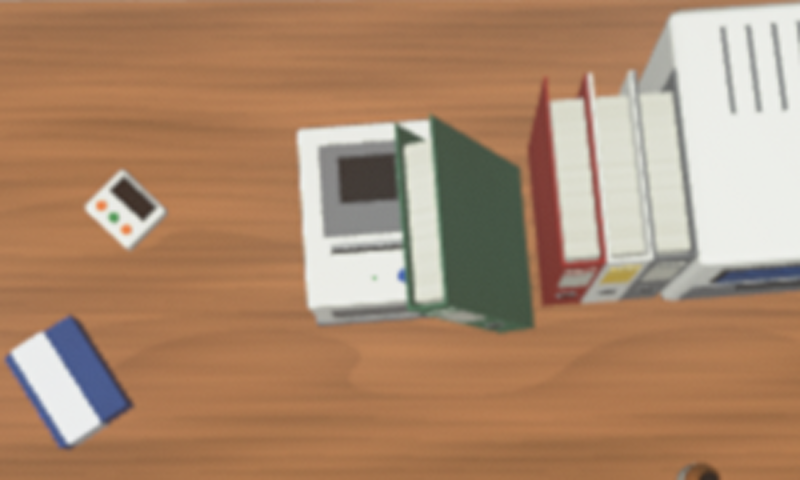

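View pics/s0.png

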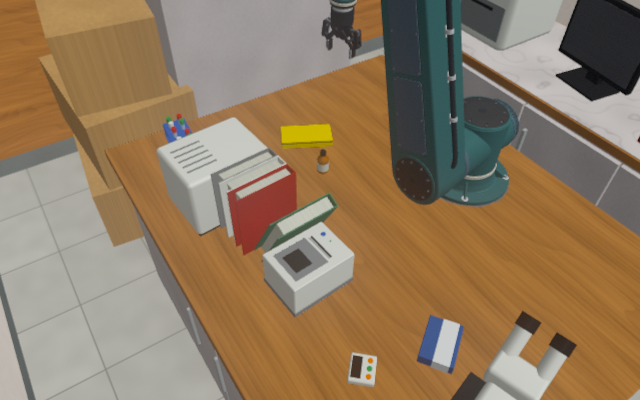

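The top view shows the green binder leaning on the printer (crop 400–530, 120–330), with its spine about 30 px in front of the row; the red one is its neighbour. The whole row is turned slightly. I'll fit box models to the masks.

```bash
cat >> h.py <<'E'
from scipy.optimize import minimize
def box(l,w,h): return np.array([[i*l/2,j*w/2,k*h] for i in(-1,1) for j in(-1,1) for k in(0,1)])
def sil(cam,P):
    p=proj(cam,P); h=cv2.convexHull(p.astype(np.float32))[:,0]
    m=np.zeros((1600,2560),np.uint8); cv2.fillConvexPoly(m,np.round((h+.5)*4*16-8).astype(np.int32),1,shift=4)
    return cv2.resize(m.astype(np.float32),(640,400),interpolation=cv2.INTER_AREA)
def green_pts(q,P=None):
    x,y,yaw,tilt=q  # x,y of lower +y edge centre; tilt: lean toward +y
    P=box(.185,.042,.215) if P is None else np.atleast_2d(P).astype(float)
    Rz=R.from_euler('z',yaw).as_matrix(); Rt=R.from_euler('x',-tilt).as_matrix()
    return (P-[0,.021,0])@Rt.T@Rz.T+[x,y,0]
def fit(f,masks,x0,step):
    def cost(q):
        c=0
        for cam,m,mode in masks:
            s=sil(cam,f(q)); c+=(np.abs(s-m).sum() if mode=='full' else (m*(1-s)).sum()*2)
        return c
    x0=np.array(x0,float); best=None
    for k in range(2):
        sx=np.vstack([x0]+[x0+np.eye(len(x0))[i]*step[i]/(k+1) for i in range(len(x0))])
        r=minimize(cost,x0,method='Nelder-Mead',options=dict(initial_simplex=sx,maxiter=250,xatol=1e-4,fatol=.1)); x0=r.x
    return r.x,r.fun
E
python3 - <<'E'
from h import *
def M(c,q): return ctrl.outline_of(c,q)[0]['region'].astype(np.float32)
g=M('top','binder_green'); gs=M('scene','binder_green')
print('green',fit(green_pts,[('top',g,'full'),('scene',gs,'part')],[.45,.02,-.05,.48],[.03,.03,.1,.1]))
f=lambda q:box(.185,.128,.215)@R.from_euler('z',q[2]).as_matrix().T+[q[0],q[1],0]
row=np.maximum.reduce([M('top','binder_'+c) for c in('red','grey','white')])
print('row',fit(f,[('top',row,'full')],[.48,-.13,.05],[.03,.03,.1]))
f=lambda q:box(.19,.14,.118)@R.from_euler('z',q[2]).as_matrix().T+[q[0],q[1],0]
u=np.maximum(M('top','printer'),0);uu=M('scene','printer')
print('printer',fit(f,[('scene',uu,'full'),('top',u,'part')],[.46,.12,.05],[.03,.03,.1]))
f2=lambda z:onz('top',(0,0),z)
for p,z in [((303,321),.118),((297,130),.118)]: print(onz('top',(p[0]/2.667+150,p[1]/2.667+80),z))
E
```

```text
green (array([ 0.6270763 ,  0.04913034,  0.07787803, -0.40033575]), np.float64(1415.4375))
row (array([ 0.67365613, -0.16266253,  0.0700789 ]), np.float64(412.0625))
printer (array([0.65745207, 0.08377567, 0.0713495 ]), np.float64(200.9375))
[0.54160191 0.14652881 0.118     ]
[0.74310942 0.15610947 0.118     ]
```

```bash
python3 - <<'E'
from h import *
def M(c,q): return ctrl.outline_of(c,q)[0]['region'].astype(np.float32)
g=M('top','binder_green'); gs=M('scene','binder_green')
q,c=fit(green_pts,[('top',g,'full'),('scene',gs,'part')],[.64,-.04,.07,.48],[.03,.03,.1,.1]); print('green',np.round(q,4),c,np.degrees(q[3]))
q2,c=fit(green_pts,[('top',g,'full')],q,[.02,.02,.05,.1]); print('green',np.round(q2,4),c)
Rz=R.from_euler('z',.0707).as_matrix()
print('top edge pts',green_pts(q,[[-.0925,.021,.215],[0,.021,.215],[.0925,.021,.215],[-.0925,-.021,.215]]).round(3).tolist())
print('x off in row frame',(Rz.T@(green_pts(q,[0,0,0])[0]-[.6737,-.1627,0])).round(4))
im=cv2.imread('pics/t0.png')
f=lambda l,w,h,x,y,a:box(l,w,h)@R.from_euler('z',a).as_matrix().T+[x,y,0]
E8=[(0,1),(2,3),(4,5),(6,7),(0,2),(1,3),(4,6),(5,7),(0,4),(1,5),(2,6),(3,7)]
im=cv2.resize(im,None,fx=3,fy=3,interpolation=cv2.INTER_CUBIC)
for P in (green_pts(q),f(.185,.128,.215,.6737,-.1627,.0707),f(.19,.14,.118,.6575,.0838,.0707)):
    p=np.round(proj('top',P)*3+1).astype(int)
    for a,b in E8: cv2.line(im,tuple(map(int,p[a])),tuple(map(int,p[b])),(0,0,255),1)
cv2.imwrite('pics/o1.png',im[270:690,600:1320])
E
```

```text
green [ 0.6393 -0.0513  0.0669  0.4706] 187.125 26.961828138979676
green [ 0.6401 -0.0514  0.079   0.4691] 115.5625
top edge pts [[0.54, 0.04, 0.192], [0.633, 0.046, 0.192], [0.725, 0.052, 0.192], [0.543, 0.002, 0.211]]
x off in row frame [-0.0266  0.0948  0.0095]
```

View pics/o1.png

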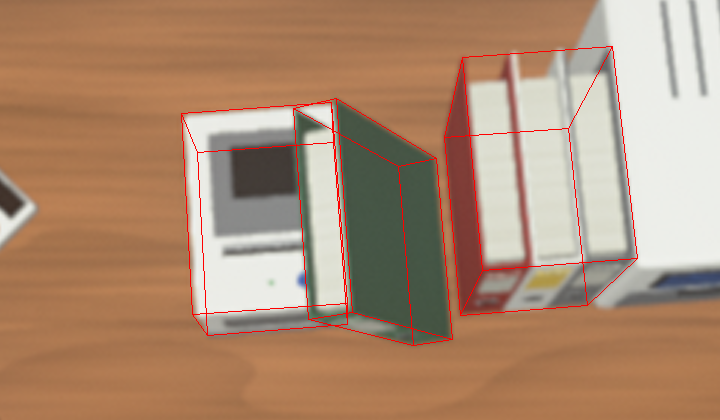

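Request:
{"fn": "drive_tool", "kwargs": {
  "targets": [1,0,0,-10,0,0,-7,1,0,0,-10,0,0,-7,1,0,0,-10,0,0,-7,1,0,0,-10,0,0,-7,1,0,0,-10,0,0,-7,1,0,0,-10,0,0,-7,1,0,0,-10,0,0,-7,1,0,0,-10,0,0,-7,1,0,0,-10,0,0,-7,1,0,0,-10,0,0,-7,1,0,0,-10,0,0,-6.4,1,0,0,0,0,0,0]
}}

```text
t: 2.35
eef_pos: [0.1586, -0.5009, 0.3427]
ee_rot: [2.136, 2.302, -0.002]
force: [0.8, -0.5, -0.3]
grip_width: -0.0002
gripper_force: 0.0
```

```bash
cat >> h.py <<'E'
def st():
    s=ctrl.read_state(); A=R.from_rotvec(s['ee_rot']).as_matrix()
    print('t',round(s['t'],2),'p',np.round(s['eef_pos'],4),'x',A[:,0].round(3),'z',A[:,2].round(3),'j',np.round(s['joints'],2),'F',np.round(s['force'],1),'w',round(s['grip_width'],3)); return s,A
def to(w):
    s,A=st(); print('tool shift mm',((np.array(w)-s['eef_pos'])@A*1000).round(1))
E
python3 -c "
from h import *
to([.636,.10,.34])"
```

```text
t 2.35 p [ 0.1586 -0.5009  0.3427] x [-0.075  0.997 -0.002] z [ 0.    -0.002 -1.   ] j [-1.42  0.26  0.24  1.55  0.    0.08] F [ 0.8 -0.5 -0.3] w -0.0
tool shift mm [563.6 520.9   1.6]
```

Request:
{"fn": "drive_tool", "kwargs": {
  "targets": [1,28.2,26,0,0,0,0,1,28.2,26,0,0,0,0,1,28.2,26,0,0,0,0,1,28.2,26,0,0,0,0,1,28.2,26,0,0,0,0,1,28.2,26,0,0,0,0,1,28.2,26,0,0,0,0,1,28.2,26,0,0,0,0,1,28.2,26,0,0,0,0,1,28.2,26,0,0,0,0,1,28.2,26,0,0,0,0,1,28.2,26,0,0,0,0,1,28.2,26,0,0,0,0,1,28.2,26,0,0,0,0,1,28.2,26,0,0,0,0,1,28.2,26,0,0,0,0,1,28.2,26,0,0,0,0,1,28.2,26,0,0,0,0,1,28.2,26,0,0,0,0,1,28.2,26,0,0,0,0]
}}

```text
t: 4.02
eef_pos: [0.6389, 0.1001, 0.3407]
ee_rot: [-2.148, -2.293, 0.0]
force: [0.4, -1.0, 0.4]
grip_width: 0.0004
gripper_force: 0.0
```

```bash
python3 -c "
from h import *
to([.630,.10,.165])"
```

```text
t 4.02 p [0.6389 0.1001 0.3407] x [-0.065  0.998 -0.   ] z [-0. -0. -1.] j [ 0.03  0.51  0.63  1.7  -0.    1.54] F [ 0.4 -1.   0.4] w 0.0
tool shift mm [  0.5  -8.9 175.7]
```

Request:
{"fn": "drive_tool", "kwargs": {
  "targets": [1,0,-9,35,0,0,0,1,0,0,35,0,0,0,1,0,0,35,0,0,0,1,0,0,35,0,0,0,1,0,0,30,0,0,0,1,0,0,0,0,0,0,1,-10,0,0,0,0,0,1,-10,0,0,0,0,0,1,-10,0,0,0,0,0,1,-5,0,0,0,0,0,1,-5,0,0,0,0,0,1,-5,0,0,0,0,0,1,-5,0,0,0,0,0,1,-5,0,0,0,0,0,1,-5,0,0,0,0,0,1,-5,0,0,0,0,0]
}}

```text
t: 5.35
eef_pos: [0.6343, 0.0324, 0.173]
ee_rot: [-2.143, -2.297, 0.0]
force: [-0.1, 0.3, 0.4]
grip_width: 0.0
gripper_force: 0.3
```

```bash
cat >> h.py <<'E'
def M(c,q): return ctrl.outline_of(c,q)[0]['region'].astype(np.float32)
def green(x0):
    ctrl.get_image('top'); g=M('top','binder_green'); ctrl.get_image('scene'); gs=M('scene','binder_green')
    q,c=fit(green_pts,[('top',g,'part'),('scene',gs,'part'),('top',g,'full')],x0,[.01,.01,.05,-.1]); print(np.round(q,4),c,np.degrees(q[3]))
    print('in row',R.from_euler('z',.0707).as_matrix().T@(green_pts(q,[0,0,0])[0]-[.6737,-.1627,0]))
E
python3 -c "
from h import *
st(); green([.64,-.051,.07,.4])"
```

```text
t 5.35 p [0.6343 0.0324 0.173 ] x [-0.069  0.998 -0.   ] z [-0. -0. -1.] j [-0.08  0.47  0.12  1.22 -0.    1.42] F [-0.1  0.3  0.4] w 0.0
[ 0.6186 -0.0521  0.0403  0.0848] 771.5 4.860390001906463
in row [-0.04776438  0.09329165  0.00177929]
```

```bash
python3 -c "
from h import *
im=save('scene','s1.png')[:,:,::-1]; b=save('top','t1.png')[:,:,::-1]
cv2.imwrite('pics/c1.png',np.hstack([cv2.resize(im[140:300,200:360],(400,400)),cv2.resize(b[80:240,220:380],(400,400))]))"
```

```text
(no output)
```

View pics/c1.png

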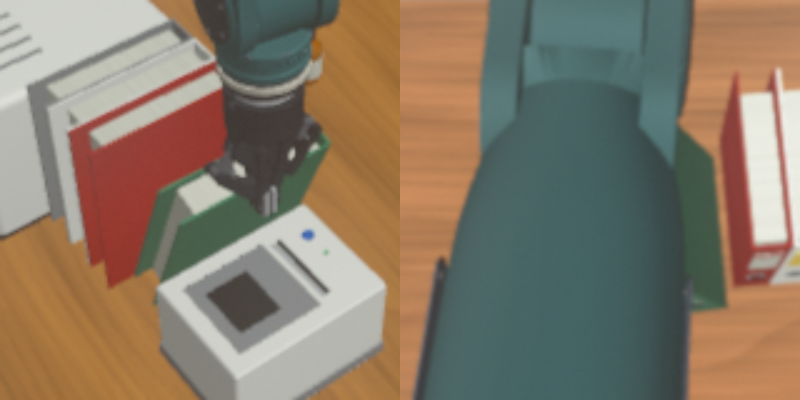

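The finger is against the cover and the binder has come off the printer (left half, fingers at ~270,200), so I keep pushing.

Request:
{"fn": "drive_tool", "kwargs": {
  "targets": [1,-5,0,0,0,0,0,1,-5,0,0,0,0,0,1,-5,0,0,0,0,0,1,-4,0,0,0,0,0,1,-4,0,0,0,0,0,1,-4,0,0,0,0,0,1,-4,0,0,0,0,0,1,-4,0,0,0,0,0,1,-4,0,0,0,0,0,1,-4,0,0,0,0,0,1,-4,0,0,0,0,0,1,0,0,0,0,0,0,1,0,0,0,0,0,0,1,0,0,0,0,0,0,1,0,0,0,0,0,0,1,0,0,0,0,0,0]
}}

```text
t: 6.98
eef_pos: [0.6379, -0.0143, 0.1743]
ee_rot: [2.142, 2.296, 0.002]
force: [-3.0, 1.7, 13.6]
grip_width: 0.0003
gripper_force: 0.0
```

Request:
{"fn": "drive_tool", "kwargs": {
  "targets": [1,20,0,0,0,0,0,1,40,0,0,0,0,0,1,40,0,0,0,0,0,1,0,0,-40,0,0,0,1,0,0,-40,0,0,0,1,0,0,-40,0,0,0,1,30,-20,-20,0,0,0,1,30,-20,0,0,0,0,1,30,-20,0,0,0,0,1,30,-20,0,0,0,0,1,30,-20,0,0,0,0,1,30,-20,0,0,0,0,1,0,0,0,0,0,0]
}}

```text
t: 8.07
eef_pos: [0.495, 0.2605, 0.3137]
ee_rot: [-2.138, -2.301, -0.001]
force: [0.1, -0.5, 0.1]
grip_width: 0.0001
gripper_force: 0.0
```

```bash
python3 -c "
from h import *
st(); green([.64,-.051,.07,.1])
im=save('scene','s2.png')[:,:,::-1]; b=save('top','t2.png')[:,:,::-1]
cv2.imwrite('pics/c2.png',np.hstack([cv2.resize(im[140:300,200:360],(400,400)),cv2.resize(b[80:240,240:400],(400,400))]))"
```

```text
t 8.07 p [0.495  0.2605 0.3137] x [-0.073  0.997  0.001] z [-0.     0.001 -1.   ] j [0.34 0.32 0.25 1.5  0.   1.84] F [ 0.1 -0.5  0.1] w 0.0
[ 0.636  -0.0482  0.0681 -0.0459] 358.0 -2.6317843020460407
in row [-0.02960403  0.09590885 -0.00096426]
```

View pics/c2.png

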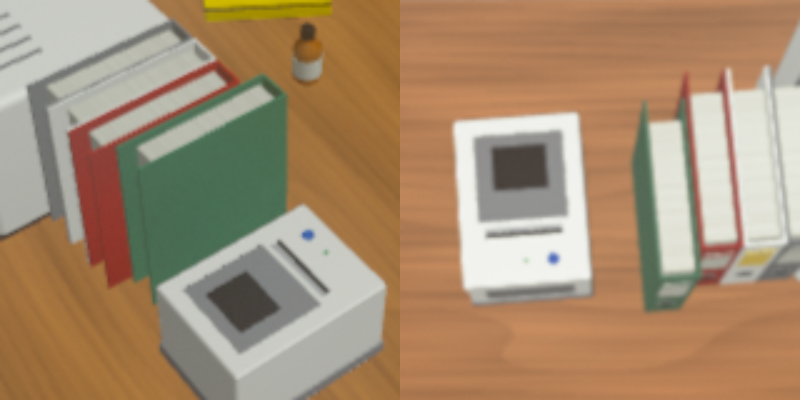

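The green binder now stands upright beside the red one, spine still proud. Next, a fit with tilt 0.

```bash
python3 - <<'E'
from h import *
ctrl.get_image('top'); g=M('top','binder_green')
q,c=fit(lambda q:green_pts([*q,0]),[('top',g,'full')],[.64,-.051,.07],[.01,.01,.05]); print('green',np.round(q,4),c)
row=np.maximum.reduce([M('top','binder_'+c) for c in('red','grey','white')])
f=lambda q:box(.185,.128,.215)@R.from_euler('z',q[2]).as_matrix().T+[q[0],q[1],0]
r,c=fit(f,[('top',row,'full')],[.6737,-.1627,.07],[.01,.01,.05]); print('row',np.round(r,4),c)
P=green_pts([*q,0],[[0,0,0],[-.0925,0,.06]])
print('rel',R.from_euler('z',r[2]).as_matrix().T@(P[0]-[r[0],r[1],0]),'spine',P[1])
E
```

```text
green [ 0.6394 -0.052   0.0755] 179.625Traceback (most recent call last):
  File "<stdin>", line 4, in <module>
  File "h.py", line 43, in M
    def M(c,q): return ctrl.outline_of(c,q)[0]['region'].astype(np.float32)
                       ~~~~~~~~~~~~~~~~~~~~^^^
IndexError: list index out of range
```

Request:
{"fn": "drive_tool", "kwargs": {
  "targets": [1,-38,0,0,0,0,0,1,-38,0,0,0,0,0,1,-38,0,0,0,0,0,1,-38,0,0,0,0,0,1,-38,0,0,0,0,0,1,-38,0,0,0,0,0,1,-38,0,0,0,0,0,1,-38,0,0,0,0,0,1,-38,-20,0,0,0,0,1,0,-20,0,-6.5,0,0,1,0,0,0,-6.5,0,0,1,0,0,0,-6.5,0,0,1,0,0,0,-6.5,0,0,1,0,0,0,-6.5,0,0,1,0,0,0,-6.5,0,0,1,0,0,0,-6,0,0,1,0,0,0,0,0,0]
}}

```text
t: 9.93
eef_pos: [0.4799, -0.0845, 0.3091]
ee_rot: [1.712, 1.829, 0.757]
force: [-0.6, 0.4, -0.9]
grip_width: -0.0002
gripper_force: 0.0
```

```bash
python3 -c "
from h import *
to([.478,-.0845,.06])
s,A=st(); print('10mm along row x in tool:',(np.array([.9973,.073,0])@A*10).round(2), '10mm down:',(np.array([0,0,-1])@A*10).round(2))"
```

```text
t 9.93 p [ 0.4799 -0.0845  0.3091] x [-0.067  0.998  0.003] z [ 0.703  0.05  -0.71 ] j [-0.62 -0.28 -0.68  0.52  0.46  1.05] F [-0.6  0.4 -0.9] w -0.0
tool shift mm [  -0.6 -176.9  175.3]
t 9.93 p [ 0.4799 -0.0845  0.3091] x [-0.067  0.998  0.003] z [ 0.703  0.05  -0.71 ] j [-0.62 -0.28 -0.68  0.52  0.46  1.05] F [-0.6  0.4 -0.9] w -0.0
10mm along row x in tool: [0.06 7.09 7.05] 10mm down: [-0.03 -7.05  7.1 ]
```

Request:
{"fn": "drive_tool", "kwargs": {
  "targets": [1,0,-22,22,0,0,0,1,0,-22,22,0,0,0,1,0,-22,22,0,0,0,1,0,-22,22,0,0,0,1,0,-22,22,0,0,0,1,0,-22,22,0,0,0,1,0,-22,22,0,0,0,1,0,-22,22,0,0,0,1,0,0,0,0,0,0,1,0,14,14,0,0,0,1,0,14,14,0,0,0]
}}

```text
t: 10.85
eef_pos: [0.5311, -0.0895, 0.0744]
ee_rot: [1.722, 1.848, 0.747]
force: [-0.3, -0.9, 0.1]
grip_width: -0.0002
gripper_force: 0.0
```

Request:
{"fn": "drive_tool", "kwargs": {
  "targets": [1,0,3.5,3.5,0,0,0,1,0,3.5,3.5,0,0,0,1,0,3.5,3.5,0,0,0,1,0,3.5,3.5,0,0,0,1,0,3.5,3.5,0,0,0,1,0,3.5,3.5,0,0,0,1,0,3.5,3.5,0,0,0,1,0,3.5,3.5,0,0,0,1,0,0,0,0,0,0]
}}

```text
t: 11.6
eef_pos: [0.5702, -0.0861, 0.074]
ee_rot: [1.719, 1.848, 0.749]
force: [0.2, -0.7, -0.1]
grip_width: -0.0001
gripper_force: 0.1
```

```bash
python3 - <<'E'
from h import *
st()
im=save('scene','s3.png')[:,:,::-1]; b=save('top','t3.png')[:,:,::-1]
for c in('green','red','white','grey'):
    r=ctrl.outline_of('top','binder_'+c)
    for o in r[:1]: print(c,o['p'],o['region'].sum())
cv2.imwrite('pics/c3.png',np.hstack([cv2.resize(im[140:300,200:360],(400,400)),cv2.resize(b[80:240,280:440],(400,400))]))
E
```

```text
t 11.6 p [ 0.5702 -0.0861  0.074 ] x [-0.075  0.997  0.006] z [ 0.69   0.056 -0.722] j [-0.48  0.23 -1.04 -0.38  0.38  1.15] F [ 0.2 -0.7 -0.1] w -0.0
green 0.69 1527
red 0.72 1521
white 0.75 1272
grey 0.58 1337
```

View pics/c3.png

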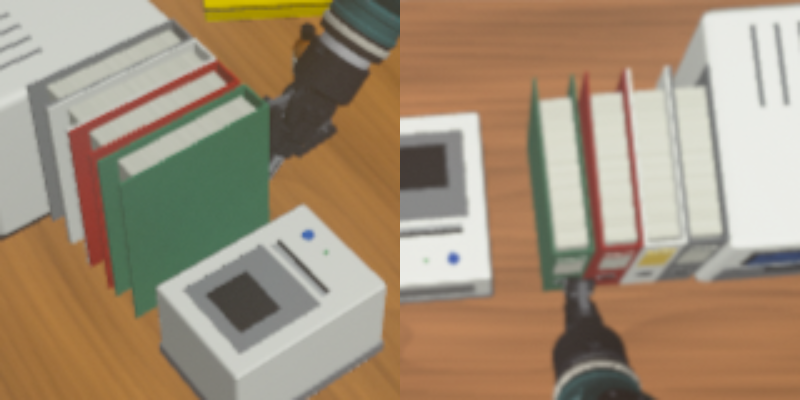

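The spine is nearly flush now, with the finger on it at crop (575,285). Next I measure what remains.

```bash
cat > m.py <<'E'
from h import *
ctrl.get_image('top'); f=lambda w:(lambda q:box(.185,w,.215)@R.from_euler('z',q[2]).as_matrix().T+[q[0],q[1],0])
D={}
for c,y in(('green',-.073),('red',-.12),('white',-.163),('grey',-.206)):
    o=ctrl.outline_of('top','binder_'+c)
    if o: D[c]=o[0]['region'].astype(np.float32)
g,c=fit(f(.042),[('top',D['green'],'full')],[.66,-.073,.07],[.01,.01,.05]); print('green',g.round(4),c)
n=[k for k in('red','white','grey') if k in D]; print(n)
r,c=fit(f(.128),[('top',np.maximum.reduce([D[k] for k in n]),'full')],[.6737,-.1627,.07],[.01,.01,.05]); print('row',r.round(4),c)
print('rel mm',(R.from_euler('z',r[2]).as_matrix().T@[g[0]-r[0],g[1]-r[1],0]*1000).round(1))
E
python3 m.py
```

```text
green [ 0.6677 -0.0692  0.0961] 222.125
['red', 'white', 'grey']
row [ 0.6742 -0.163   0.0648] 789.125
rel mm [-0.5 94.   0. ]
```

Request:
{"fn": "drive_tool", "kwargs": {
  "targets": [1,0,-14,-14,0,0,0,1,0,-28,-28,0,0,0,1,0,-28,-28,0,0,0,1,0,-28,-28,0,0,0,1,0,0,0,0,0,0]
}}

```text
t: 12.57
eef_pos: [0.4351, -0.1049, 0.0909]
ee_rot: [1.733, 1.863, 0.745]
force: [-0.7, 0.2, -0.5]
grip_width: -0.0001
gripper_force: 0.0
```

```bash
python3 m.py; python3 - <<'E'
from h import *
st()
im=save('scene','s4.png')[:,:,::-1]; b=save('top','t4.png')[:,:,::-1]
cv2.imwrite('pics/c4.png',np.hstack([cv2.resize(im[140:300,200:360],(400,400)),cv2.resize(b[100:220,320:440],(400,400),interpolation=cv2.INTER_CUBIC)]))
E
```

```text
green [ 0.6661 -0.0692  0.0922] 163.625
['red', 'white', 'grey']
row [ 0.6749 -0.1622  0.0652] 899.0
rel mm [-2.7 93.4  0. ]
t 12.82 p [ 0.4395 -0.1036  0.0899] x [-0.083  0.996  0.014] z [ 0.677  0.067 -0.733] j [-0.76  0.01 -1.18 -0.16  0.54  0.89] F [ 0.6 -0.5 -0.7] w 0.0
```

View pics/c4.png

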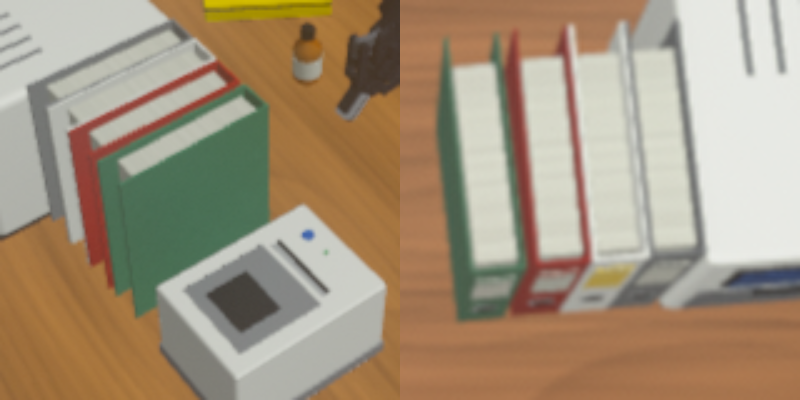

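```bash
python3 - <<'E'
from h import *
Rt=R.from_euler('z',.0707).as_matrix().T
for z,L in((0,[(457,320),(503,314),(512,313),(560,309),(612,306),(660,300)]),(.215,[(467,268),(523,262),(527,262),(580,257),(640,252)]),(.215,[(447,38),(497,35),(515,32),(570,27),(622,22)])):
    print(z,[(Rt@onz('top',(u/3.333+320,v/3.333+100),z)*1000).round(0)[:2].tolist() for u,v in L])
E
python3 - <<'E'
import sys; sys.path.insert(0,'.')
from h import *
f=lambda q:box(.185,.042,.215)@R.from_euler('z',q[2]).as_matrix().T+[q[0],q[1],0]
for c,y in(('red',-.12),('white',-.163),('grey',-.206)):
    for o in ctrl.outline_of('top','binder_'+c)[:2]: ys,xs=np.nonzero(o['region']); print(c,round(o['p'],2),xs.min(),xs.max(),ys.min(),ys.max())
m=ctrl.outline_of('top','binder_red')
if m: print(fit(f,[('top',m[0]['region'].astype(np.float32),'full')],[.671,-.12,.07],[.01,.01,.05]))
E
```

```text
0 [[540.0, -457.0], [542.0, -499.0], [543.0, -507.0], [543.0, -551.0], [542.0, -598.0], [544.0, -642.0]]
0.215 [[547.0, -392.0], [548.0, -434.0], [548.0, -437.0], [549.0, -477.0], [549.0, -522.0]]
0.215 [[727.0, -400.0], [726.0, -439.0], [727.0, -453.0], [728.0, -495.0], [729.0, -536.0]]
red 0.72 351 377 109 194
white 0.73 371 394 111 191
grey 0.81 384 411 108 191
grey 0.58 331 357 113 195
(array([ 0.66975416, -0.12218837,  0.05817404]), np.float64(427.5625))
```

The green binder is upright and square. Its spine is within about 3 mm of the row, it stands about 50 mm centre to centre from the red one, and the arm is clear.

```bash
python3 -c "
from h import *
print(ctrl.sign_off())"
```

```text
the job is handed in; nothing more can be done
None
```

I pushed the green binder upright beside the red one, slid its spine in to within about 3 mm of the row by the camera, and handed the job in with the arm clear; no verdict came back.

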